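# Stow the block plane in the latched tool chest

## Task

Put the block plane away in the metal tool chest: pull the recessed paddle on its sloped front to trip the latch while lifting the lid, raise the lid until it stands open by itself, set the plane gently, flat on its sole, in the larger compartment, and shut the lid so that it latches. Leave the other things on the bench and in the chest where they are.

Things in the scene. Friction and masses are not known exactly. Their poses are not given: they have to be found in the camera images.
- lid_hinge (a point): Tool chest, bare metal, screwed to the bench, 195 deep (x) 340 wide (y) 172 high. Point: middle of the hinge line, on the back edge, 167 up. Axes (same for chest_bay): x level from the paddle front to the hinge back, y along the hinge, z up. Side walls 5 thick; back wall 166 high, front wall 89 high, its outer face 192 before the hinge
- lid_brim (a point): Middle point of the lid's brim edge, on the lid's top face, 167.5 before the hinge line when shut; moves with the lid. Top plate 5 thick, flat from hinge to brim, 340 wide. The brim overhangs the paddle: its last 55 mm are notched 44 wide in the middle, so the paddle shows but fingers beside it cannot come straight down
- paddle_grip (a point): Grip point of the steel paddle, mid-width, 12 from its free lower end, 10 below the slope face. Paddle 36 wide (along its y), 50 long, 20 deep, flush in a dish 140 wide, 76 long, 40 deep in the lid's 45 degree sloped front; 52 clear on each side. Axes at rest: z square out of the slope, y along the hinge, -x down the slope. Pinch the sides, tool tilted about 40 degrees
- paddle (a joint): Paddle angle, rad: 0 flush, 0.6 fully pulled. Pivots on a line along y, 34 up the slope (+x) from paddle_grip and 4 nearer the face; its free lower end swings outward. Spring, about 1 to 3 N at the grip. The latch lets go at about 0.3 to 0.4 while the lid is drawn up; the paddle springs back when released and also moves by itself when the lid is pressed shut
- lid (a joint): Lid angle, rad: 0 shut, 2.0 fully open at its stop, leaning back past upright; top then 370 above the bench. Sprung, damped hinge: below 0.6 the lid sinks, above 0.75 it rises to the stop by itself in 2 to 5 s. 1 to 5 N at the brim to lift, 5 to 10 N to push shut from the stop. From 0.12 to shut the latch needs a press of some 5 to 15 N near the brim to snap home; latched it stays at 0
- chest_bay (a point): Centre of the inner floor (6 above the bench) of the larger compartment: 185 along x, 237 along y. With the lid fully open nothing overhangs within 60 of this point along x. A divider 56 high separates it from the small +y compartment, where a tin 56 across stands. With the lid shut there is 58 of height above the floor under the dish
- plane_center (a point): Block plane, dark steel body with bright sole, brass knob at its +x end; 140 long (x), 46 wide (y), 42 high. Point: centre, half-way up (21 above the sole). The dark body, 100 long from x -55 to +45, has flat sides up to 30 above the sole to grip; sole down means z up. 0.3 to 0.6 kg
- tin: Small steel can, 56 across, 45 high, in the small compartment; origin under its centre. To be left alone
- sanding_block: Bystander on the bench: wooden sanding block 115 x 60 x 28; origin under its middle. To be left alone
- screwdriver: Bystander on the bench: screwdriver; origin under its middle. To be left alone
- glue: Bystander on the bench: white glue bottle 150 high; origin under its middle. To be left alone
- offcut: Bystander on the bench: softwood offcut 160 x 50 x 19; origin under its middle. To be left alone
- mallet: Bystander on the bench: hammer; origin under its middle. To be left alone
- mug: Bystander on the bench: blue mug 95 high; origin under its middle. To be left alone

How it is judged:
By the outcome, as a careful person would: the job done as asked, in the order asked, and still so for the second after the job is handed in, with the robot touching nothing.
It also fails if it takes over 72 s, if anything falls off the work surface, if the arm or the gripper's body presses on something with over 40 N, if the wrist force passes 120 N, or if a joint passes its speed limit or range.

## Robot

A 6-joint arm with a two-finger parallel gripper is mounted at the origin on the work surface. World frame = base frame: x ahead of the robot, y to its left, z up, the work surface at z = 0. Lengths are in mm, angles in rad, forces in N, time in s.
With the tool pointing down it reaches from about 350 to 975 mm from the base axis. Payload 7.1 kg.
Tool frame: the origin (TCP) lies at the very end of the fingers, on their centre line; the grasp point (between the pads) lies 19 mm behind it (ctrl.tcp_to_grasp is the distance from the TCP to the grasp point, in mm); z points along the fingers, x is the direction in which the jaws open and shut, and the axes are right-handed (so a half turn about z gives the same grasp; the last joint's range is limited). The gripper opens to 88 mm and grips with 3 to 60 N. Pads are 20 mm wide; open, the fingers measure 115 mm over their backs; the gripper's body (75 mm by 178 mm) begins 61 mm behind the grasp point.
Start: joints at [-1.346, 0.423, 1.63, -0, 1.089, -0.019], TCP at [150.889, -606.496, 222.675] pointing down, gripper open.
Joint ranges: [-3, 3], [-0.9, 2.11], [0.09, 2.58], [-1.31, 4.45], [0.11, 2.69], [-2.54, 2.54]. Speed limits (rad/s): [2.39, 2.39, 3.01, 3.14, 3.14, 3.14].

## Interface

Orientations are given as a rotation vector (axis times angle).
In Python, from workcell import get_obs, viewer, ctrl, masks_of gives the robot as it stands. The module is installed in compiled form; this text tells all that it offers.
- The arm moves only by the shell command python3 -m inch 'ROWS'. ROWS is JSON, a list of rows, each an object of numbers: "tx", "ty", "tz": the shift along the tool's x, y, z in cm; "ax", "ay", "az": the turn, a rotation vector about the tool's x, y, z in degrees; "jaw": the opening, from 0 (shut) to 1 (fully open). In form: [{"tx": .., "ty": .., "tz": .., "ax": .., "ay": .., "az": .., "jaw": ..}, ...]. A call has 1 to 12 rows; each row shifts and turns the commanded pose from where the row before left it, along the tool's axes as they then stand; what a row does not reach is not made up. A row lasts 1/8 s, in which the tool goes at most 62.5 mm and 10.7 degrees, less where a joint would pass 70% of its speed; a pose out of reach is approached as far as the arm can. A call is refused whole if a number of a shift passes 6.25 or a number of a turn 10.7, either way. A call with a gripper value outside its range is refused whole. The fingers move at their own pace and stop on an object; the grip force is fixed at half the most. Time passes only in rows, so rows that do not move let the fingers close. It gives the time, the measured TCP pose, the force and the opening at its end, in the units of the state.
- get_obs(): the state, without advancing time (a new reading comes with each control period).
- viewer.get_image(name): name is "scene" or "top" or "wrist"; returns (picture, depth): 400x640x3 uint8, red, green, blue; 400x640 float32, mm along the optical axis (not along the pixel's ray), 0 where there is no reading.
- viewer.get_calibration(name): a dict with "fx", "fy", "cx", "cy" (pixels), "distortion" ([k1, k2, p1, p2, k3] as OpenCV has them; the pictures are not rectified), "rvec" (rotation vector, rad) and "tvec" (3), from world to camera coordinates, as OpenCV has them. Camera axes: x right, y down, z forward; pixel columns grow to the right and rows downward; lengths in mm; the calibration is good to about 2 mm. A picture is of the moment at which its call begins: read the wrist's pose just before it. get_calibration takes no time and is no camera call; for the wrist camera it gives the pose at the moment of the call.
- ctrl.close_job(): hands the job in, once; it reports no verdict.
Trained networks look in the newest picture that a camera, given by its name, has taken for a name from the list of things; names that differ only in an ending like _2 or _b are one class to them, and where a whole thing is asked for, a point or a joint stands for the part that bears it (a point fixed in the world has none). Each returns a list of dicts, best first, with "score" (0 to 1); they miss things now and then, are a little off and sometimes report something else, mostly with a low value. They report only what shows in the picture. A call takes as long as a camera call.
- masks_of(camera, thing): "pixels" (400x640 bool, what is visible of it) and "location" ([column, row] in pixels, amid what is visible of it).
The state is a dict: "t": time; "qpos": joint angles; "qvel": joint speeds; "joint_torque": joint torques, N m; "ee_pos": TCP position; "orientation": TCP orientation; "ft_force": force on the tool from outside, world axes, zero at the start; "moment": the same for the moment, N m; "width": finger opening in mm.
Only numpy, scipy, OpenCV 4.12 (cv2) and the standard library are available. Lean on these libraries where they do the work, as an engineer would, in place of code of your own. Each camera call takes 0.05 s, during which the arm holds its last target. There are 200 camera calls.

## Working session

There is one attempt and no reset: what is moved stays moved. The work goes in short steps, Python scripts to look and compute and a shell command to move; the robot and the scene stay as the last step left them, time stands still between calls to the robot, and variables do not carry over. Pictures are saved under pics/ and viewed, about 8 in all and at most 12, crops included, and the job is handed in when it is done.

```bash
mkdir -p pics
cat > h.py <<'E'
import numpy as np, cv2
from workcell import get_obs, viewer, ctrl, masks_of
from scipy.spatial.transform import Rotation as R
def cal(n):
    c=viewer.get_calibration(n); K=np.array([[c['fx'],0,c['cx']],[0,c['fy'],c['cy']],[0,0,1.]])
    return K,np.array(c['distortion'],float),np.array(c['rvec'],float).ravel(),np.array(c['tvec'],float).ravel()
def cloud(n,dep,c=None):
    K,d,r,t=c or cal(n); v,u=np.mgrid[0:400,0:640]
    p=cv2.undistortPoints(np.stack([u,v],-1).reshape(-1,1,2).astype(float),K,d).reshape(400,640,2)
    P=np.dstack([p[...,0]*dep,p[...,1]*dep,dep])
    W=(P-t)@R.from_rotvec(r).as_matrix(); W[dep<=0]=np.nan
    return W
def proj(n,pts):
    K,d,r,t=cal(n); return cv2.projectPoints(np.array(pts,float).reshape(-1,3),r,t,K,d)[0].reshape(-1,2)
def save(im,f): cv2.imwrite(f,cv2.cvtColor(im,cv2.COLOR_RGB2BGR))
E
python3 - <<'E'
from h import *
ims=[]
for n in ['scene','top']:
    im,d=viewer.get_image(n); np.savez(f'{n}0.npz',im=im,d=d); W=cloud(n,d); ims.append(im)
    print(n,'cam',-R.from_rotvec(cal(n)[2]).as_matrix().T@cal(n)[3])
    for th in ['lid_brim','paddle_grip','plane_center','lid_hinge','chest_bay','tin','sanding_block','screwdriver','glue','offcut','mallet','mug']:
        for m in masks_of(n,th)[:1]:
            w=W[m['pixels']]; w=w[~np.isnan(w[:,0])]
            if len(w)==0: continue
            print(th,round(m['score'],2),np.round(m['location']),len(w),np.round(np.percentile(w,[2,50,98],axis=0)).tolist())
            if th in('lid_brim','paddle_grip','plane_center'): np.save(f'{n}_{th}.npy',m['pixels'])
save(np.vstack([cv2.resize(i,(480,300)) for i in ims]),'pics/a.png')
E
```

```text
scene cam [1473.90465657    8.25057738 1536.06501442]
lid_brim 0.92 [350. 226.] 5287 [[415.0, 3.0, 84.0], [590.0, 102.0, 172.0], [745.0, 211.0, 179.0]]
paddle_grip 0.55 [332. 230.] 16 [[569.0, 36.0, 119.0], [574.0, 50.0, 134.0], [583.0, 57.0, 141.0]]
plane_center 0.66 [231. 244.] 531 [[483.0, -337.0, -1.0], [556.0, -302.0, 31.0], [612.0, -274.0, 46.0]]
lid_hinge 0.67 [349. 236.] 6877 [[420.0, -6.0, 11.0], [629.0, 105.0, 170.0], [754.0, 218.0, 179.0]]
chest_bay 0.55 [347. 237.] 7137 [[416.0, -9.0, 3.0], [628.0, 105.0, 170.0], [754.0, 221.0, 179.0]]
sanding_block 0.56 [280. 210.] 504 [[337.0, -176.0, -1.0], [403.0, -138.0, 27.0], [452.0, -100.0, 35.0]]
screwdriver 0.72 [264. 265.] 243 [[598.0, -222.0, 1.0], [653.0, -189.0, 22.0], [735.0, -145.0, 32.0]]
glue 0.63 [220. 284.] 464 [[679.0, -352.0, 1.0], [730.0, -321.0, 88.0], [744.0, -301.0, 153.0]]
offcut 0.83 [211. 204.] 542 [[316.0, -483.0, 0.0], [369.0, -410.0, 19.0], [418.0, -341.0, 27.0]]
mallet 0.7 [451. 213.] 515 [[367.0, 397.0, 7.0], [472.0, 514.0, 23.0], [559.0, 587.0, 32.0]]
mug 0.93 [224. 175.] 605 [[215.0, -384.0, 0.0], [264.
[... 386 characters left out ...]
44.0]]
lid_hinge 0.6 [298. 175.] 8608 [[405.0, -1.0, 79.0], [567.0, 107.0, 171.0], [733.0, 212.0, 177.0]]
chest_bay 0.64 [299. 176.] 8671 [[405.0, -4.0, 75.0], [567.0, 107.0, 171.0], [734.0, 212.0, 177.0]]
sanding_block 0.97 [378. 240.] 735 [[331.0, -171.0, 3.0], [388.0, -135.0, 28.0], [440.0, -101.0, 34.0]]
screwdriver 0.71 [381. 238.] 793 [[333.0, -177.0, -2.0], [388.0, -135.0, 27.0], [441.0, -98.0, 34.0]]
glue 0.87 [444. 133.] 390 [[687.0, -340.0, 13.0], [704.0, -315.0, 98.0], [730.0, -299.0, 152.0]]
offcut 0.78 [467. 252.] 917 [[304.0, -482.0, 4.0], [358.0, -411.0, 19.0], [410.0, -340.0, 25.0]]
mallet 0.96 [169. 211.] 841 [[355.0, 394.0, -2.0], [473.0, 518.0, 23.0], [551.0, 592.0, 31.0]]
```

View pics/a.png

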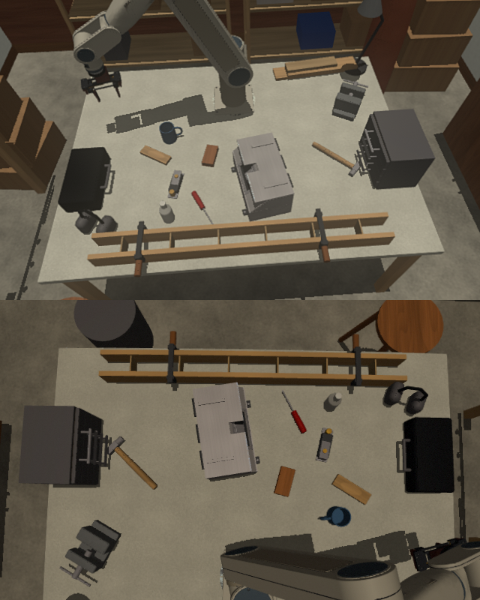

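```bash
cat > m1.py <<'E'
from h import *
for n in ['top','scene']:
    z=np.load(f'{n}0.npz'); W=cloud(n,z['d'])
    m=np.zeros((400,640),bool)
    mk=np.load(f'{n}_lid_brim.npy')
    mk=cv2.dilate(mk.astype(np.uint8),np.ones((7,7)))>0
    P=W[mk&(W[...,2]>158)&(W[...,2]<190)]
    A=np.c_[P[:,:2],np.ones(len(P))]; s=np.linalg.lstsq(A,P[:,2],rcond=None)[0]
    r=cv2.minAreaRect(P[:,:2].astype(np.float32)); print(n,'lid top rect',r,'corners',np.round(cv2.boxPoints(r)).tolist(),'medz',np.median(P[:,2]),'slope',s)
    mk=cv2.dilate(np.load(f'{n}_plane_center.npy').astype(np.uint8),np.ones((5,5)))>0
    P=W[mk&(W[...,2]>12)&(W[...,2]<60)]
    r=cv2.minAreaRect(P[:,:2].astype(np.float32)); print(n,'plane rect',r)
    hi=W[mk&(W[...,2]>36)]; print('high',np.median(hi,axis=0))
    im=z['im']; ys,xs=np.where(mk); print(xs.mean(),ys.mean())
    c=im[int(ys.mean())-40:int(ys.mean())+40,int(xs.mean())-40:int(xs.mean())+40]
    m2=np.load(f'{n}_lid_brim.npy'); b=np.where(m2); cy,cx=int(b[0].mean()),int(b[1].mean())
    c2=im[cy-75:cy+75,cx-75:cx+75]
    z2=np.hstack([cv2.resize(c,(300,300),interpolation=cv2.INTER_CUBIC),cv2.resize(c2,(480,300),interpolation=cv2.INTER_CUBIC)if 0 else cv2.resize(c2,(300,300),interpolation=cv2.INTER_CUBIC)])
    save(z2,f'pics/b_{n}.png')
save(np.vstack([cv2.cvtColor(cv2.imread(f'pics/b_{n}.png'),4) for n in('top','scene')]),'pics/b.png')
E
python3 m1.py
```

```text
top lid top rect ((571.0841674804688, 120.31132507324219), (341.5251159667969, 180.44180297851562), 9.86148452758789) corners [[387.0, 180.0], [418.0, 2.0], [755.0, 61.0], [724.0, 238.0]] medz 171.46367029356404 slope [-1.26388778e-03  3.59805954e-04  1.72136919e+02]
top plane rect ((540.8759155273438, -303.0499267578125), (45.09896469116211, 131.4650115966797), 77.09889221191406)
high [ 511.42130732 -298.63498447   39.64662575]
432.9593406593407 192.06593406593407
scene lid top rect ((571.295654296875, 119.68318939208984), (350.5679626464844, 183.3177490234375), 10.044347763061523) corners [[383.0, 179.0], [415.0, -1.0], [760.0, 60.0], [728.0, 241.0]] medz 172.53243952506324 slope [-1.65469244e-03 -9.46403077e-04  1.73475647e+02]
scene plane rect ((549.00048828125, -304.58416748046875), (46.84040069580078, 137.5634002685547), 75.9527359008789)
high [ 517.28916436 -299.62731102   40.07885449]
233.1889168765743 245.60327455919395
```

View pics/b.png

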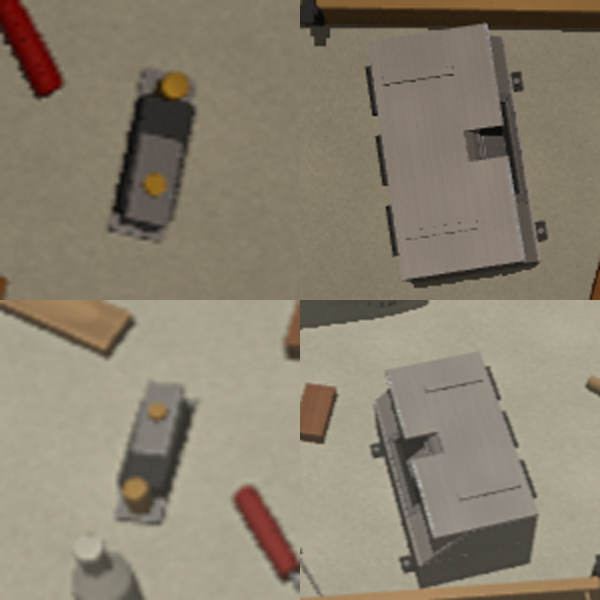

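```bash
cat >> h.py <<'E'
H=np.array([557.2,199.8,167.]); yaw=np.deg2rad(99.95)
def CF(): # chest frame rot
    return R.from_euler('z',yaw).as_matrix()
def c2w(p): return H+CF()@np.array(p,float)
def w2c(p): return (np.asarray(p)-H)@CF()
def pose():
    o=get_obs(); return np.array(o['ee_pos'],float),R.from_rotvec(o['orientation'])
def toolrot(tilt,sgn=1):  # tilt deg from straight down toward +chest x ; jaws along sgn*chest y
    C=CF(); a=np.deg2rad(tilt); z=C[:,0]*np.sin(a)-np.array([0,0,1])*np.cos(a); x=sgn*C[:,1]
    return R.from_matrix(np.c_[x,np.cross(z,x),z])
def step(p,Rt,p0=None,R0=None,vmax=5.,n=None):
    if p0 is None: p0,R0=pose()
    D=R0.inv()*Rt; rv=D.as_rotvec(); d=R0.inv().apply(np.asarray(p)-p0)/10
    n=n or int(max(np.ceil(np.abs(np.rad2deg(rv)).max()/9),np.ceil(np.linalg.norm(d)/vmax),1))
    S=sum(R.from_rotvec(rv*k/n).as_matrix() for k in range(n))
    t=np.linalg.solve(S,d); print('rows',n,'t(cm)',np.round(t,3),'a(deg)',np.round(np.rad2deg(rv)/n,2),'| total d cm',np.round(d,2),'turn',np.round(np.rad2deg(rv),1))
E
python3 - <<'E'
from h import *
p,r=pose(); print(p,np.round(r.as_matrix(),3).tolist())
K,d,rv,t=cal('wrist'); Rc=R.from_rotvec(rv); c=-Rc.inv().apply(t); print('cam in tool',r.inv().apply(c-p), np.round((r.inv()*Rc.inv()).as_matrix(),2).tolist(),K[0,0])
for n in('top','scene'):
    z=np.load(f'{n}0.npz'); W=cloud(n,z['d']); C=w2c(W); 
    mk=(np.abs(C[...,1])<90)&(C[...,0]>-215)&(C[...,0]<-110)&(C[...,2]>-110)&(C[...,2]<-10)
    q=C[mk]; q=q[np.argsort(q[:,1])]
    print(n,np.round(np.c_[q,q[:,2]+167-q[:,0]-281]).astype(int)[::max(1,len(q)//45)].tolist())
    mk=(np.abs(C[...,2]-4)<12); q=C[mk&(np.abs(C[...,0]+90)<130)&(np.abs(C[...,1])<200)]; print(n,np.percentile(q,[.5,2,50,98,99.5],axis=0).round())
g=c2w([-155,0,-55])
for s in(1,-1):
    Rt=toolrot(48,s); zt=Rt.as_matrix()[:,2]; step(g+(19-160)*zt,Rt); print(g-160*zt+19*zt)
E
```

```text
[ 150.87344968 -606.48548525  222.68033297] [[0.241, -0.97, -0.0], [-0.97, -0.241, -0.0], [-0.0, 0.0, -1.0]]
cam in tool [   0.92959761  -65.68109559 -161.54190951] [[1.0, 0.0, -0.0], [-0.0, 0.97, 0.24], [0.0, -0.24, 0.97]] 305.27276119663884
top [[-193, -89, -79, 0], [-177, -83, -54, 9], [-176, -78, -57, 5], [-196, -72, -73, 8], [-180, -67, -67, -1], [-185, -61, -72, -1], [-184, -55, -69, 1], [-174, -49, -77, -17], [-176, -44, -82, -20], [-157, -38, -101, -58], [-163, -35, -93, -44], [-150, -33, -88, -52], [-192, -31, -79, 0], [-153, -29, -96, -58], [-182, -26, -78, -10], [-173, -23, -85, -26], [-181, -19, -71, -4], [-175, -16, -79, -18], [-148, -14, -32, 3], [-154, -12, -41, -1], [-174, -10, -82, -22], [-177, -9, -75, -12], [-144, -6, -31, -1], [-141, -5, -24, 4], [-161, -3, -46, 1], [-181, -1, -69, -2], [-129, 1, -11, 4], [-160, 3, -45, 1], [-145, 5, -36, -4], [-159, 6, -41, 4], [-162, 9, -46, 2], [-141, 11, -34, -6], [-188, 12, -73, 1], [-161, 15, -45, 2], [-140, 18, -26, 1], [-175, 23, -82, -22], [-185, 29, -75, -3], [-182, 34, -78, -10], [-186, 40, -64, 9], [-186, 45, -67, 4], 
[... 1042 characters left out ...]
55], [-189, 59, -71, 3], [-142, 61, -79, -52], [-191, 64, -71, 6], [-155, 66, -69, -28], [-140, 67, -82, -56], [-190, 69, -66, 10], [-168, 70, -70, -16], [-182, 72, -67, 1], [-164, 76, -92, -42], [-180, 81, -62, 4], [-186, 86, -61, 10], [-170, 90, -54, 2]]
scene [[-172. -173.   -6.]
 [-169. -170.   -3.]
 [ -82.  -25.    6.]
 [   3.  160.   12.]
 [   8.  167.   14.]]
rows 15 t(cm) [-5.123 -1.111  0.358] a(deg) [-2.43 -2.61  5.86] | total d cm [-42.52 -57.07   1.63] turn [-36.5 -39.2  87.9]
[602.08764073 -56.07599579 206.3474155 ]
rows 15 t(cm) [ 0.316 -4.907  2.104] a(deg) [ 2.56 -2.39 -5.37] | total d cm [-42.52 -57.07   1.63] turn [ 38.4 -35.8 -80.5]
[602.08764073 -56.07599579 206.3474155 ]
```

```bash
python3 -m inch '[{"tx":-3.5,"ty":-4.7},{"tx":-3.5,"ty":-4.7},{"tx":-3.5,"ty":-4.7},{"tx":-3.5,"ty":-4.7},{"tx":-3.5,"ty":-4.7},{"tx":-3.5,"ty":-4.7},{"tx":-3.5,"ty":-4.7},{"tx":-3.5,"ty":-4.7},{"tx":-3.5,"ty":-4.7},{"tx":-3.5,"ty":-4.7},{"tx":-3.5,"ty":-4.7},{"tx":-3.5,"ty":-4.7}]'
python3 - <<'E'
from h import *
H0=c2w([-157.5,0,-57.5]); Rt=toolrot(48,-1); zt=Rt.as_matrix()[:,2]; step(H0-121*zt,Rt)
print(H0-121*zt, pose()[0])
E
```

```text
rows 15 t(cm) [ 0.276 -4.924  2.235] a(deg) [ 2.56 -2.39 -5.37] | total d cm [-43.75 -57.16   3.22] turn [ 38.4 -35.8 -80.5]
[599.95147185 -43.89905066 190.46480337] [ 150.87344968 -606.48548525  222.68033297]$[0]: bad value
```

```bash
python3 -m inch '[{"tx":-3.5,"ty":-4.7,"tz":0,"ax":0,"ay":0,"az":0,"jaw":1},{"tx":-3.5,"ty":-4.7,"tz":0,"ax":0,"ay":0,"az":0,"jaw":1},{"tx":-3.5,"ty":-4.7,"tz":0,"ax":0,"ay":0,"az":0,"jaw":1},{"tx":-3.5,"ty":-4.7,"tz":0,"ax":0,"ay":0,"az":0,"jaw":1},{"tx":-3.5,"ty":-4.7,"tz":0,"ax":0,"ay":0,"az":0,"jaw":1},{"tx":-3.5,"ty":-4.7,"tz":0,"ax":0,"ay":0,"az":0,"jaw":1},{"tx":-3.5,"ty":-4.7,"tz":0,"ax":0,"ay":0,"az":0,"jaw":1},{"tx":-3.5,"ty":-4.7,"tz":0,"ax":0,"ay":0,"az":0,"jaw":1},{"tx":-3.5,"ty":-4.7,"tz":0,"ax":0,"ay":0,"az":0,"jaw":1},{"tx":-3.5,"ty":-4.7,"tz":0,"ax":0,"ay":0,"az":0,"jaw":1},{"tx":-3.5,"ty":-4.7,"tz":0,"ax":0,"ay":0,"az":0,"jaw":1},{"tx":-3.5,"ty":-4.7,"tz":0,"ax":0,"ay":0,"az":0,"jaw":1}]'
cat > n.py <<'E'
from h import *
H0=c2w([-157.5,0,-57.5]); Rt=toolrot(48,-1); zt=Rt.as_matrix()[:,2]; step(H0-121*zt,Rt)
print(H0-121*zt, pose()[0],np.round(get_obs()['qpos'],2))
E
python3 n.py
```

```text
t: 2.8
ee_pos: [598.0, -61.1, 222.9]
orientation: [-2.475, 1.934, -0.001]
ft_force: [0.1, -0.2, -0.6]
width: 87.5
rows 9 t(cm) [-0.027 -0.038  0.42 ] a(deg) [ 4.27 -3.98 -8.94] | total d cm [-1.62 -0.61  3.24] turn [ 38.4 -35.9 -80.5]
[599.95147185 -43.89905066 190.46480337] [597.97059204 -61.07182911 222.87219354] [-0.12  0.39  1.68 -0.    1.07  1.21]
```

```bash
python3 -m inch '[{"tx":0,"ty":0,"tz":0,"ax":4.27,"ay":-3.98,"az":-8.94,"jaw":1},{"tx":0,"ty":0,"tz":0,"ax":4.27,"ay":-3.98,"az":-8.94,"jaw":1},{"tx":0,"ty":0,"tz":0,"ax":4.27,"ay":-3.98,"az":-8.94,"jaw":1},{"tx":0,"ty":0,"tz":0,"ax":4.27,"ay":-3.98,"az":-8.94,"jaw":1},{"tx":0,"ty":0,"tz":0,"ax":4.27,"ay":-3.98,"az":-8.94,"jaw":1},{"tx":0,"ty":0,"tz":0,"ax":4.27,"ay":-3.98,"az":-8.94,"jaw":1},{"tx":0,"ty":0,"tz":0,"ax":4.27,"ay":-3.98,"az":-8.94,"jaw":1},{"tx":0,"ty":0,"tz":0,"ax":4.27,"ay":-3.98,"az":-8.94,"jaw":1},{"tx":0,"ty":0,"tz":0,"ax":4.27,"ay":-3.98,"az":-8.94,"jaw":1},{"tx":0,"ty":0,"tz":0,"ax":0,"ay":0,"az":0,"jaw":1}]'
cat > w.py <<'E'
import sys
from h import *
c=cal('wrist'); im,d=viewer.get_image('wrist'); W=cloud('wrist',d,c); np.savez('w.npz',im=im,d=d,W=W); save(im,f'pics/{sys.argv[1]}.png')
E
python3 n.py; python3 w.py w1
python3 - <<'E'
from h import *
W=np.load('w.npz')['W']; C=w2c(W); s=np.sqrt(.5)
al=(C[...,0]+C[...,2]+114+157.5)*0; 
along=((C[...,0]+114)+(C[...,2]))*s   # along slope from top (0) , negative down
out=(-(C[...,0]+114)+C[...,2])*s
for a in range(-112,0,6):
  print(a,[ (int(np.nanmedian(out[k])) if (k:=(np.abs(along-a-3)<3)&(np.abs(C[...,1]-y)<4)&(C[...,2]<-8)).sum()>3 else None) for y in range(-88,89,8)])
b=(C[...,2]>-4)&(C[...,2]<14)&(np.abs(C[...,1])<150)&(C[...,0]>-200)&(C[...,0]<0)
for y in range(-120,121,20):
  k=b&(np.abs(C[...,1]-y)<10); print(y,np.nanpercentile(C[k],[1,50],axis=0).round(1).tolist() if k.any() else None)
E
```

```text
t: 4.05
ee_pos: [597.2, -63.3, 221.1]
orientation: [-2.297, -0.196, 0.091]
ft_force: [-0.3, 0.5, -0.2]
width: 88.0
rows 1 t(cm) [0.61  1.028 3.438] a(deg) [ 0.   -0.01 -0.2 ] | total d cm [0.61 1.03 3.44] turn [ 0.  -0.  -0.2]
[599.95147185 -43.89905066 190.46480337] [597.20062228 -63.32159946 221.13009183] [-0.44  0.65  1.51  0.65  1.56 -0.82]
-112 [None, None, 1, 1, 0, 0, 0, 0, 1, 0, 1, 0, 0, 0, 1, 1, 1, 1, 0, 0, 1, 0, 0]
-106 [None, 2, 2, 2, 3, 2, 2, 2, 2, 2, 2, 2, 2, 2, 3, 2, 2, 3, 3, 2, 2, 2, 0]
-100 [0, 3, -9, -23, -23, -23, -21, -24, -24, -20, -20, -22, -20, -24, -24, -24, -24, -25, -22, -24, -3, 2, 0]
-94 [1, 2, -7, -39, -39, -38, -39, -38, -38, -39, -38, -38, -38, -39, -38, -39, -39, -39, -39, -38, 0, 2, 0]
-88 [1, 2, -6, -38, -39, -39, -38, -38, -38, None, None, None, None, -38, -39, -39, -39, -39, -39, -39, 0, 2, 1]
-82 [1, 2, -11, -39, -39, -38, -39, -39, -39, 0, 0, 0, 0, 0, -39, -39, -39, -39, -39, -39, -3, 2, 0]
-76 [0, 2, -7, -38, -39, -39, -39, -39, -38, 0, 0, 1, 0, 0, -39, -39, -39, -38, -39, -39, -2, 2, 0]
-70 [0, 3, -8, -39, -39, -38, -39, -38, -39, 0, 0, 0, 0, 0, 
[... 1321 characters left out ...]
None, None, None, None, None, None, None, None, None, None, None]
-120 [[-171.6, -129.8, -1.2], [-114.3, -120.6, 4.9]]
-100 [[-171.6, -109.8, -0.8], [-106.2, -100.5, 4.9]]
-80 [[-171.6, -89.7, -1.5], [-110.3, -80.0, 4.8]]
-60 [[-171.6, -69.9, -2.1], [-110.6, -60.0, 4.8]]
-40 [[-171.6, -49.8, -2.3], [-110.7, -40.0, 4.8]]
-20 [[-171.2, -29.8, -3.1], [-90.4, -22.6, 4.7]]
0 [[-119.1, -9.8, -3.3], [-74.9, 0.0, 4.7]]
20 [[-171.2, 10.1, -3.1], [-92.1, 22.1, 4.7]]
40 [[-171.6, 30.2, -1.9], [-110.3, 40.0, 4.7]]
60 [[-171.5, 50.2, -1.9], [-110.1, 59.9, 4.8]]
80 [[-171.4, 70.2, -1.8], [-109.8, 80.0, 4.7]]
100 [[-171.3, 90.2, -1.7], [-107.9, 100.6, 4.9]]
120 [[-171.3, 110.2, -2.1], [-114.0, 120.5, 4.7]]
```

View pics/w1.png

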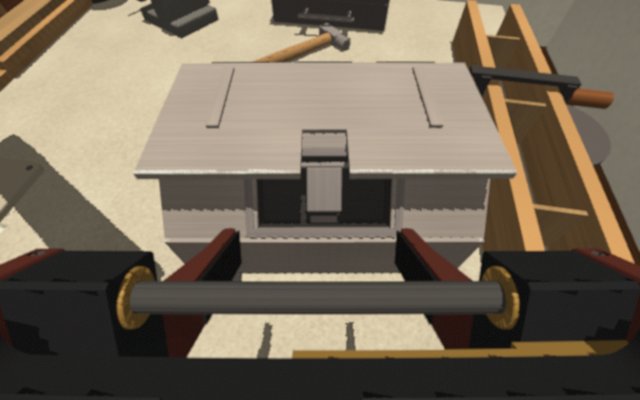

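```bash
sed -i 's/^H=np.array.*/H=np.array([557.9,195.9,167.]); yaw=np.deg2rad(99.95)/' h.py; python3 -m inch '[{"tx":0.6,"ty":1.0,"tz":3.4,"ax":0,"ay":0,"az":0,"jaw":1},{"tx":0,"ty":0,"tz":3,"ax":0,"ay":0,"az":0,"jaw":1},{"tx":0,"ty":0,"tz":3,"ax":0,"ay":0,"az":0,"jaw":1},{"tx":0,"ty":0,"tz":3,"ax":0,"ay":0,"az":0,"jaw":1},{"tx":0,"ty":0,"tz":2.5,"ax":0,"ay":0,"az":0,"jaw":1},{"tx":0,"ty":0,"tz":2.0,"ax":0,"ay":0,"az":0,"jaw":1},{"tx":0,"ty":0,"tz":0,"ax":0,"ay":0,"az":0,"jaw":1}]'
python3 - <<'E'
from h import *
g=c2w([-153.5,0,-57.5]); Rt=toolrot(48,-1); zt=Rt.as_matrix()[:,2]; step(g+19*zt,Rt); print(get_obs()['ft_force'])
E
```

```text
t: 4.97
ee_pos: [581.4, 56.4, 101.9]
orientation: [-2.297, -0.198, 0.091]
ft_force: [-0.0, -0.1, 0.8]
width: 87.8
rows 1 t(cm) [0.101 0.236 0.498] a(deg) [ 0.02  0.07 -0.11] | total d cm [0.1  0.24 0.5 ] turn [ 0.   0.1 -0.1]
[-0.01881711 -0.12231293  0.82417324]
```

```bash
python3 -m inch '[{"tx":0.1,"ty":0.2,"tz":0.3,"ax":0,"ay":0,"az":0,"jaw":0.5},{"tx":0,"ty":0,"tz":0,"ax":0,"ay":0,"az":0,"jaw":0.3},{"tx":0,"ty":0,"tz":0,"ax":0,"ay":0,"az":0,"jaw":0.3},{"tx":0,"ty":0,"tz":0,"ax":0,"ay":0,"az":0,"jaw":0.3},{"tx":0,"ty":0,"tz":0,"ax":0,"ay":0,"az":0,"jaw":0.3},{"tx":0,"ty":0,"tz":0,"ax":0,"ay":0,"az":0,"jaw":0.3}]'
python3 - <<'E'
from h import *
g=c2w([-153.5,0,-57.5]); Rt=toolrot(48,-1); zt=Rt.as_matrix()[:,2]; step(g+19*zt,Rt); print(get_obs()['ft_force'])
E
```

```text
t: 5.72
ee_pos: [582.8, 56.3, 98.6]
orientation: [-2.297, -0.199, 0.09]
ft_force: [-2.5, -2.1, 0.9]
width: 35.9
rows 1 t(cm) [-0.039 -0.03   0.305] a(deg) [ 0.02  0.01 -0.05] | total d cm [-0.04 -0.03  0.3 ] turn [ 0.   0.  -0.1]
[-2.4597549  -2.09067498  0.85884858]
```

```bash
cat > t.py <<'E'
from h import *
def Ry(a): return np.array([[np.cos(a),0,np.sin(a)],[0,1,0],[-np.sin(a),0,np.cos(a)]])
S=np.sqrt(.5); M=np.array([[S,0,-S],[0,1,0],[S,0,S]]) # slope->chest
g0=np.array([-153.5,0,-57.5]); pv=g0+M@[34,0,4]
def tp(th,ph,sh=0): # sh: grasp point short of grip, along -tool z
    g=Ry(th)@(pv+M@Ry(ph)@[-34,0,-4]); Rt=toolrot(48-np.rad2deg(th),-1); return c2w(g)+(19-sh)*Rt.as_matrix()[:,2],Rt
if __name__=='__main__':
    a=tp(0,0,3); b=tp(0,.47,3); step(*b); step(*b,*a)
    c=tp(np.deg2rad(3),.47,3); step(*c,*b,n=1); step(*tp(np.deg2rad(51),.47,3))
E
python3 t.py
```

```text
rows 1 t(cm) [-0.04  -0.3   -1.566] a(deg) [ 0.02  0.01 -0.05] | total d cm [-0.04 -0.3  -1.57] turn [ 0.   0.  -0.1]
rows 1 t(cm) [-0.    -0.27  -1.571] a(deg) [0. 0. 0.] | total d cm [-0.   -0.27 -1.57] turn [0. 0. 0.]
rows 1 t(cm) [-0.    -0.414 -0.737] a(deg) [-3.  0.  0.] | total d cm [-0.   -0.41 -0.74] turn [-3.  0.  0.]
rows 6 t(cm) [-0.008 -1.22  -2.297] a(deg) [-8.5   0.01 -0.01] | total d cm [ -0.05 -11.44  -9.87] turn [-51.   0.  -0.]
```

Pull in four steps, then the first 15° of lid.

```bash
python3 -m inch '[{"tx":0,"ty":-0.05,"tz":-0.4,"ax":0,"ay":0,"az":0,"jaw":0.3},{"tx":0,"ty":-0.07,"tz":-0.4,"ax":0,"ay":0,"az":0,"jaw":0.3},{"tx":0,"ty":-0.08,"tz":-0.4,"ax":0,"ay":0,"az":0,"jaw":0.3},{"tx":0,"ty":-0.08,"tz":-0.4,"ax":0,"ay":0,"az":0,"jaw":0.3},{"tx":0,"ty":-0.2,"tz":-0.37,"ax":-1.5,"ay":0,"az":0,"jaw":0.3},{"tx":0,"ty":-0.41,"tz":-0.74,"ax":-3,"ay":0,"az":0,"jaw":0.3},{"tx":0,"ty":-0.41,"tz":-0.74,"ax":-3,"ay":0,"az":0,"jaw":0.3},{"tx":0,"ty":-0.41,"tz":-0.74,"ax":-3,"ay":0,"az":0,"jaw":0.3},{"tx":0,"ty":-0.41,"tz":-0.74,"ax":-3,"ay":0,"az":0,"jaw":0.3},{"tx":0,"ty":0,"tz":0,"ax":0,"ay":0,"az":0,"jaw":0.3}]'
python3 - <<'E'
from t import *
im,d=viewer.get_image('scene'); W=cloud('scene',d); C=w2c(W); b=(np.abs(C[...,1])<150)&(C[...,0]>-140)&(C[...,0]<-40)&(np.abs(C[...,2])<150)&(C[...,2]>-5); q=C[b]; s=np.polyfit(q[:,0],q[:,2],1); print('lid deg',np.rad2deg(np.arctan(-s[0])),get_obs()['ft_force'])
step(*tp(np.deg2rad(13.5),.47,3))
E
```

```text
t: 6.98
ee_pos: [586.0, 38.1, 149.9]
orientation: [-2.532, -0.222, 0.068]
ft_force: [-3.0, 1.0, -0.4]
width: 35.8
lid deg 11.835372774627201 [-2.20303802  2.41534006  0.18797313]
rows 1 t(cm) [-0.038  0.066  0.084] a(deg) [-0.02  0.    0.01] | total d cm [-0.04  0.07  0.08] turn [-0.  0.  0.]
```

```bash
python3 -m inch '[{"tx":0,"ty":-0.41,"tz":-0.74,"ax":-3,"ay":0,"az":0,"jaw":0.3},{"tx":0,"ty":-0.41,"tz":-0.74,"ax":-3,"ay":0,"az":0,"jaw":0.3},{"tx":0,"ty":-0.41,"tz":-0.74,"ax":-3,"ay":0,"az":0,"jaw":0.3},{"tx":0,"ty":-0.41,"tz":-0.74,"ax":-3,"ay":0,"az":0,"jaw":0.3},{"tx":0,"ty":-0.41,"tz":-0.74,"ax":-3,"ay":0,"az":0,"jaw":0.3},{"tx":0,"ty":-0.41,"tz":-0.74,"ax":-3,"ay":0,"az":0,"jaw":0.3},{"tx":0,"ty":-0.41,"tz":-0.74,"ax":-3,"ay":0,"az":0,"jaw":0.3},{"tx":0,"ty":-0.41,"tz":-0.74,"ax":-3,"ay":0,"az":0,"jaw":0.3},{"tx":0,"ty":-0.41,"tz":-0.74,"ax":-3,"ay":0,"az":0,"jaw":0.3},{"tx":0,"ty":-0.41,"tz":-0.74,"ax":-3,"ay":0,"az":0,"jaw":0.3},{"tx":0,"ty":-0.41,"tz":-0.74,"ax":-3,"ay":0,"az":0,"jaw":0.3},{"tx":0,"ty":-0.41,"tz":-0.74,"ax":-3,"ay":0,"az":0,"jaw":0.3}]'
cat > lid.py <<'E'
from t import *
for n in ('scene','top'):
    im,d=viewer.get_image(n); np.savez(n+'1.npz',im=im,d=d); W=cloud(n,d); C=w2c(W)
    r=np.hypot(C[...,0],C[...,2]); b=(np.abs(np.abs(C[...,1])-115)<45)&(r>30)&(r<150)&(C[...,2]>8); q=C[b]; a=np.rad2deg(np.arctan2(q[:,2],-q[:,0])); print(n,b.sum(),'lid deg',np.percentile(a,[5,25,50,75,95]).round(1) if b.any() else None)
print(get_obs()['ft_force'],get_obs()['width'])
E
python3 lid.py; python3 -c "
from t import *
step(*tp(np.deg2rad(49.5),.47,3))"
```

```text
t: 8.52
ee_pos: [582.7, 56.8, 245.7]
orientation: [3.104, 0.268, 0.001]
ft_force: [-1.9, 2.8, -2.8]
width: 35.9
scene 866 lid deg [36.6 50.3 51.7 54.3 59.8]
top 651 lid deg [37.8 52.1 54.1 57.1 61.8]
[-3.37035822  1.91616809  0.73757   ] 35.83654294413196
rows 1 t(cm) [-0.041  0.007  0.045] a(deg) [-0.02  0.07  0.01] | total d cm [-0.04  0.01  0.04] turn [-0.   0.1  0. ]
```

```bash
python3 -m inch '[{"tx":0,"ty":-0.41,"tz":-0.74,"ax":-3,"ay":0,"az":0,"jaw":0.3},{"tx":0,"ty":0,"tz":0,"ax":0,"ay":0,"az":0,"jaw":0.75},{"tx":0,"ty":0,"tz":-0.2,"ax":0,"ay":0,"az":0,"jaw":0.75},{"tx":0,"ty":0.3,"tz":-2,"ax":0,"ay":0,"az":0,"jaw":0.75},{"tx":0,"ty":0.5,"tz":-4,"ax":0,"ay":0,"az":0,"jaw":0.75},{"tx":0,"ty":2,"tz":-5,"ax":0,"ay":0,"az":0,"jaw":0.75},{"tx":0,"ty":4,"tz":-4,"ax":0,"ay":0,"az":0,"jaw":0.75},{"tx":0,"ty":5,"tz":-1,"ax":0,"ay":0,"az":0,"jaw":0.75},{"tx":0,"ty":6,"tz":0,"ax":0,"ay":0,"az":0,"jaw":0.75}]'
python3 lid.py
python3 - <<'E'
from h import *
im,d=viewer.get_image('scene'); W=cloud('scene',d)
for n in('top','scene'):
    if n=='top': im,d=viewer.get_image('top'); W=cloud('top',d)
    m=masks_of(n,'plane_center')[0]; mk=cv2.dilate(m['pixels'].astype(np.uint8),np.ones((5,5)))>0
    P=W[mk&(W[...,2]>5)]; print(n,m['score'],cv2.minAreaRect(P[:,:2].astype(np.float32)))
E
```

```text
t: 9.75
ee_pos: [611.5, -103.3, 431.1]
orientation: [3.052, 0.266, 0.016]
ft_force: [1.6, 0.2, -0.4]
width: 65.9
scene 679 lid deg [56.  59.1 62.7 71.9 77.2]
top 1482 lid deg [58.3 61.3 73.4 74.9 79.7]
[ 0.4421318  -0.80575456  0.47454055] 66.04096899990337
top 0.93 ((539.244384765625, -304.314453125), (58.471656799316406, 139.97120666503906), 75.35753631591797)
scene 0.78 ((363.3063659667969, 312.31512451171875), (57.70515441894531, 118.65300750732422), 76.02131652832031)
```

```bash
cat >> h.py <<'E'
def tr2(alpha,tilt): # jaws at world angle alpha (deg); tool back leans toward tool +y by tilt
    a=np.deg2rad(alpha); t=np.deg2rad(tilt); x=np.array([np.cos(a),np.sin(a),0]); y0=np.array([np.sin(a),-np.cos(a),0])
    z=-np.cos(t)*np.array([0,0,1])-np.sin(t)*y0
    return R.from_matrix(np.c_[x,np.cross(z,x),z])
E
python3 - <<'E'
from h import *
Rt=tr2(76.5,18); z=Rt.as_matrix()[:,2]; g=np.array([543,-303.5,25.]); p=g+19*z-150*z; print(p); step(p,Rt,n=10); print(np.round(get_obs()['qpos'],2))
E
```

```text
[ 582.36272676 -312.95015459  149.58840363]
rows 10 t(cm) [-1.439  1.805  2.705] a(deg) [ 1.98 -0.79 -6.65] | total d cm [-6.4  18.13 29.42] turn [ 19.8  -7.9 -66.5]
[-0.15  0.24  1.42 -0.07  1.46 -0.31]
```

```bash
python3 -m inch '[{"tx":-1.44,"ty":1.8,"tz":2.7,"ax":1.98,"ay":-0.79,"az":-6.65,"jaw":1},{"tx":-1.44,"ty":1.8,"tz":2.7,"ax":1.98,"ay":-0.79,"az":-6.65,"jaw":1},{"tx":-1.44,"ty":1.8,"tz":2.7,"ax":1.98,"ay":-0.79,"az":-6.65,"jaw":1},{"tx":-1.44,"ty":1.8,"tz":2.7,"ax":1.98,"ay":-0.79,"az":-6.65,"jaw":1},{"tx":-1.44,"ty":1.8,"tz":2.7,"ax":1.98,"ay":-0.79,"az":-6.65,"jaw":1},{"tx":-1.44,"ty":1.8,"tz":2.7,"ax":1.98,"ay":-0.79,"az":-6.65,"jaw":1},{"tx":-1.44,"ty":1.8,"tz":2.7,"ax":1.98,"ay":-0.79,"az":-6.65,"jaw":1},{"tx":-1.44,"ty":1.8,"tz":2.7,"ax":1.98,"ay":-0.79,"az":-6.65,"jaw":1},{"tx":-1.44,"ty":1.8,"tz":2.7,"ax":1.98,"ay":-0.79,"az":-6.65,"jaw":1},{"tx":-1.44,"ty":1.8,"tz":2.7,"ax":1.98,"ay":-0.79,"az":-6.65,"jaw":1},{"tx":0,"ty":0,"tz":0,"ax":0,"ay":0,"az":0,"jaw":1}]'
python3 w.py w2
python3 - <<'E'
from h import *
W=np.load('w.npz')['W']
m=masks_of('wrist','plane_center'); 
mk=cv2.dilate(m[0]['pixels'].astype(np.uint8),np.ones((7,7)))>0
print(m[0]['score'],m[0]['location'],mk.sum())
k=mk&(W[...,2]>6)&(W[...,2]<60); P=W[k]; r=cv2.minAreaRect(P[:,:2].astype(np.float32)); print(r)
k=mk&(W[...,2]>15)&(W[...,2]<36); r2=cv2.minAreaRect(W[k][:,:2].astype(np.float32)); print('body',r2)
hi=W[mk&(W[...,2]>37)]; print(np.percentile(hi,[5,50,95],axis=0).round())
step(*pose());print(pose()[0])
E
```

```text
t: 11.42
ee_pos: [581.6, -311.8, 147.6]
orientation: [-2.26, -1.782, 0.286]
ft_force: [0.1, 0.8, 0.6]
width: 87.9
0.75 [312.8, 195.6] 7405
((543.5679321289062, -304.37451171875), (46.067996978759766, 137.73345947265625), 77.63237762451172)
body ((548.462158203125, -305.44769287109375), (46.067996978759766, 118.91938781738281), 77.63237762451172)
[[ 485. -322.   37.]
 [ 506. -301.   39.]
 [ 602. -279.   41.]]
rows 1 t(cm) [0. 0. 0.] a(deg) [0. 0. 0.] | total d cm [0. 0. 0.] turn [0. 0. 0.]
[ 582.71929133 -312.02421021  151.0116102 ]
```

View pics/w2.png

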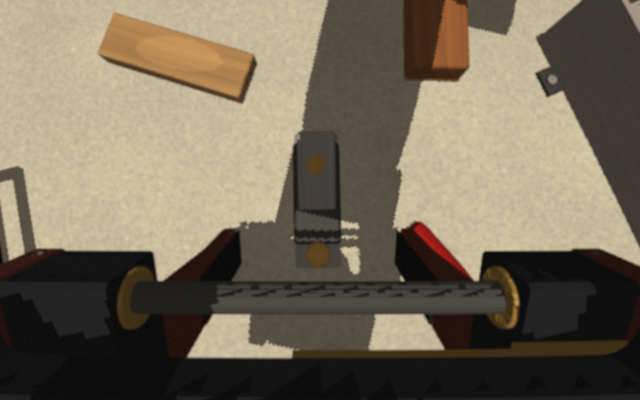

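```bash
python3 lid.py
python3 - <<'E'
from h import *
for n in('scene1','top1'):
    d=np.load(n+'.npz')['d']; C=w2c(cloud(n[:-1],d)); 
    for y in(-100,-50,0,50,100):
        k=(np.abs(C[...,1]-y)<12)&(C[...,2]>10)&(C[...,2]<215)&(np.abs(C[...,0])<150); q=C[k]
        print(n,y,k.sum(),np.percentile(q,[1,99],axis=0).round().tolist() if k.any() else None)
    k=(np.abs(C[...,0]+94)<80)&(C[...,2]<-60)&(np.abs(C[...,1])<165); q=C[k]; 
    for y in range(-160,161,20): 
        kk=k&(np.abs(C[...,1]-y)<10); print(y, np.round(np.nanpercentile(C[...,2][kk],[5,50,95])+167) if kk.any() else None)
E
```

```text
scene 852 lid deg [ 94.9 114.4 115.5 116.3 118.3]
top 1100 lid deg [103.  112.2 115.  115.7 117.4]
[0.49728774 0.88859139 0.40443787] 87.48660941457312
scene1 -100 225 [[7.0, -112.0, 13.0], [74.0, -88.0, 203.0]]
scene1 -50 283 [[-29.0, -62.0, 13.0], [75.0, -38.0, 204.0]]
scene1 0 147 [[-29.0, -12.0, 11.0], [51.0, 11.0, 206.0]]
scene1 50 198 [[-28.0, 38.0, 12.0], [74.0, 62.0, 204.0]]
scene1 100 112 [[1.0, 89.0, 11.0], [76.0, 111.0, 204.0]]
-160 [-764. -752. -740.]
-140 [-762. -754. -746.]
-120 [ 1.  7. 11.]
-100 [ 2.  7. 12.]
-80 [-0.  7. 12.]
-60 [ 0.  6. 12.]
-40 [ 1.  7. 12.]
-20 [-1.  6. 12.]
0 [ 1.  6. 13.]
20 [-1.  6. 13.]
40 [ 1.  6. 12.]
60 [-0.  8. 51.]
80 [ 5. 31. 57.]
100 [ 7. 40. 55.]
120 [ 1. 10. 55.]
140 [-0.  8. 53.]
160 [  4.  51. 102.]
top1 -100 237 [[6.0, -112.0, 102.0], [75.0, -88.0, 204.0]]
top1 -50 377 [[-26.0, -62.0, 102.0], [74.0, -38.0, 203.0]]
top1 0 269 [[-27.0, -12.0, 99.0], [51.0, 11.0, 205.0]]
top1 50 388 [[-26.0, 38.0, 101.0], [75.0, 62.0, 204.0]]
top1 100 315 [[6.0, 88.0, 13.0], [75.0, 111.0, 204.0]]
-160 [ 1. 17. 95.]
-140 [ 1.  6. 11.]
-120 [ 0.  6. 10.]
-100 [-1.  5. 11.]
-80 [ 1.  5. 11.]
-60 [ 0.  5. 11.]
-40 [-0.  5. 11.]
-20 [ 0.  5. 10.]
0 [ 1.  6. 11.]
20 [ 1.  6. 11.]
40 [ 0.  6. 11.]
60 [ 1.  6. 12.]
80 [ 1.  8. 57.]
100 [ 0.  6. 51.]
120 [ 2.  8. 54.]
140 [ 1.  7. 52.]
160 [ 0.  6. 13.]
```

Run:
```python
from h import *
Rt=tr2(77.6,18); z=Rt.as_matrix()[:,2]; g=np.array([543.,-304.3,25.]); step(g+19*z-60*z,Rt,n=1); step(g+19*z,Rt,n=1)
```

```text
rows 1 t(cm) [-0.097  0.011  9.292] a(deg) [ 0.19 -0.22 -1.11] | total d cm [-0.1   0.01  9.29] turn [ 0.2 -0.2 -1.1]
rows 1 t(cm) [-1.2100e-01 -9.0000e-03  1.5292e+01] a(deg) [ 0.19 -0.22 -1.11] | total d cm [-1.200e-01 -1.000e-02  1.529e+01] turn [ 0.2 -0.2 -1.1]
```

```bash
python3 -m inch '[{"tx":-0.1,"ty":0,"tz":3,"ax":0.2,"ay":-0.2,"az":-1.1,"jaw":1},{"tx":0,"ty":0,"tz":3,"ax":0,"ay":0,"az":0,"jaw":1},{"tx":0,"ty":0,"tz":3,"ax":0,"ay":0,"az":0,"jaw":1},{"tx":0,"ty":0,"tz":3,"ax":0,"ay":0,"az":0,"jaw":1},{"tx":0,"ty":0,"tz":2,"ax":0,"ay":0,"az":0,"jaw":1},{"tx":0,"ty":0,"tz":1,"ax":0,"ay":0,"az":0,"jaw":1},{"tx":0,"ty":0,"tz":0,"ax":0,"ay":0,"az":0,"jaw":1},{"tx":0,"ty":0,"tz":0,"ax":0,"ay":0,"az":0,"jaw":1}]'
python3 - <<'E'
from h import *
Rt=tr2(77.6,18); z=Rt.as_matrix()[:,2]; g=np.array([543.,-304.3,25.]); step(g+19*z,Rt,n=1); print(pose()[0])
E
```

```text
t: 12.62
ee_pos: [537.6, -304.5, 9.2]
orientation: [-2.246, -1.806, 0.286]
ft_force: [-0.0, -0.0, -0.5]
width: 87.9
rows 1 t(cm) [0.135 0.006 0.236] a(deg) [-0.04 -0.02  0.  ] | total d cm [0.14 0.01 0.24] turn [-0. -0.  0.]
[ 537.63703831 -304.50703216    9.18952104]
```

```bash
python3 -m inch '[{"tx":0.1,"ty":0,"tz":0.2,"ax":0,"ay":0,"az":0,"jaw":0.6},{"tx":0,"ty":0,"tz":0,"ax":0,"ay":0,"az":0,"jaw":0.3},{"tx":0,"ty":0,"tz":0,"ax":0,"ay":0,"az":0,"jaw":0.3},{"tx":0,"ty":0,"tz":0,"ax":0,"ay":0,"az":0,"jaw":0.3},{"tx":0,"ty":0,"tz":0,"ax":0,"ay":0,"az":0,"jaw":0.3},{"tx":0,"ty":0,"tz":0,"ax":0,"ay":0,"az":0,"jaw":0.3}]'
python3 - <<'E'
from h import *
p,r=pose(); print(p)
print('fw',np.array([0,0,1])); 
Rt=tr2(77.6,18); step(p+[0,0,230],Rt,n=5)
# place
alpha=np.rad2deg(yaw)-90; Rp=tr2(alpha,18); print(alpha)
dz=p[2]-19*0
off=p-np.array([543.6,-304.4,0]); offp=(Rp*r.inv()).apply(off) # keep tcp vs plane centre
for nm,cx,h in(('over',-130,233),('bay',-98,230),('low',-98,40),('set',-98,6)):
    t=c2w([cx,-46.5,-167]); t=t+np.array([offp[0],offp[1],0]); t[2]=h+p[2]; print(nm,t)
print('from lifted to over'); 
t=c2w([-130,-46.5,-167])+[offp[0],offp[1],0]; t[2]=233+p[2]; step(t,Rp,p+[0,0,230],Rt,n=12)
E
```

```text
t: 13.38
ee_pos: [536.3, -302.8, 6.3]
orientation: [-2.245, -1.805, 0.287]
ft_force: [0.1, 0.8, 0.7]
width: 45.6
[ 536.29528378 -302.8302322     6.30573014]
fw [0 0 1]
rows 5 t(cm) [ 3.000e-03 -1.428e+00 -4.373e+00] a(deg) [-0.03 -0.01  0.  ] | total d cm [ 2.000e-02 -7.160e+00 -2.186e+01] turn [-0.1 -0.1  0. ]
9.950000000000003
over [624.84062706  83.26009171 239.30573014]
bay [619.31138851 114.77877698 236.30573014]
low [619.31138851 114.77877698  46.30573014]
set [619.31138851 114.77877698  12.30573014]
from lifted to over
rows 12 t(cm) [ 3.015 -1.696  0.525] a(deg) [-0.    1.74  5.36] | total d cm [39.61  0.25 -0.4 ] turn [-0.  20.9 64.3]
```

```bash
python3 -m inch '[{"tx":0,"ty":-0.6,"tz":-1.9,"ax":0,"ay":0,"az":0,"jaw":0.3},{"tx":0,"ty":-1.43,"tz":-4.4,"ax":0,"ay":0,"az":0,"jaw":0.3},{"tx":0,"ty":-1.43,"tz":-4.4,"ax":0,"ay":0,"az":0,"jaw":0.3},{"tx":0,"ty":-1.43,"tz":-4.4,"ax":0,"ay":0,"az":0,"jaw":0.3},{"tx":0,"ty":-1.43,"tz":-4.4,"ax":0,"ay":0,"az":0,"jaw":0.3},{"tx":0,"ty":-0.8,"tz":-2.4,"ax":0,"ay":0,"az":0,"jaw":0.3}]'
python3 -m inch '[{"tx":3,"ty":-1.7,"tz":0.5,"ax":0,"ay":1.74,"az":5.36,"jaw":0.3},{"tx":3,"ty":-1.7,"tz":0.5,"ax":0,"ay":1.74,"az":5.36,"jaw":0.3},{"tx":3,"ty":-1.7,"tz":0.5,"ax":0,"ay":1.74,"az":5.36,"jaw":0.3},{"tx":3,"ty":-1.7,"tz":0.5,"ax":0,"ay":1.74,"az":5.36,"jaw":0.3},{"tx":3,"ty":-1.7,"tz":0.5,"ax":0,"ay":1.74,"az":5.36,"jaw":0.3},{"tx":3,"ty":-1.7,"tz":0.5,"ax":0,"ay":1.74,"az":5.36,"jaw":0.3},{"tx":3,"ty":-1.7,"tz":0.5,"ax":0,"ay":1.74,"az":5.36,"jaw":0.3},{"tx":3,"ty":-1.7,"tz":0.5,"ax":0,"ay":1.74,"az":5.36,"jaw":0.3},{"tx":3,"ty":-1.7,"tz":0.5,"ax":0,"ay":1.74,"az":5.36,"jaw":0.3},{"tx":3,"ty":-1.7,"tz":0.5,"ax":0,"ay":1.74,"az":5.36,"jaw":0.3},{"tx":3,"ty":-1.7,"tz":0.5,"ax":0,"ay":1.74,"az":5.36,"jaw":0.3},{"tx":3,"ty":-1.7,"tz":0.5,"ax":0,"ay":1.74,"az":5.36,"jaw":0.3}]'
cat > pl.py <<'E'
from h import *
Rp=tr2(9.95,18)
for nm,q in(('over',[624.8,83.3,239.3]),('mid',[619.3,114.8,110]),('low',[619.3,114.8,42.3]),('set',[619.3,114.8,13])):
    print(nm); step(q,Rp,n=1)
print(pose()[0],get_obs()['width'],get_obs()['ft_force'])
E
python3 pl.py
python3 - <<'E'
from h import *
im,d=viewer.get_image('scene'); W=cloud('scene',d); save(cv2.resize(im[120:300,220:470],(750,540)),'pics/s3.png')
m=masks_of('scene','plane_center')[0]; q=W[m['pixels']]; print(m['score'],np.nanpercentile(q,[3,50,97],axis=0).round(),w2c(np.nanmedian(q,axis=0)))
E
```

```text
t: 14.12
ee_pos: [537.3, -303.6, 240.3]
orientation: [-2.248, -1.807, 0.285]
ft_force: [-0.4, -0.4, -4.7]
width: 45.7
t: 15.62
ee_pos: [624.2, 82.0, 243.6]
orientation: [-2.817, -0.242, 0.042]
ft_force: [0.5, 0.4, -3.9]
width: 45.9
over
rows 1 t(cm) [0.078 0.022 0.442] a(deg) [-0.07  0.11 -0.15] | total d cm [0.08 0.02 0.44] turn [-0.1  0.1 -0.2]
mid
rows 1 t(cm) [ 0.11   0.993 13.726] a(deg) [-0.07  0.11 -0.15] | total d cm [ 0.11  0.99 13.73] turn [-0.1  0.1 -0.2]
low
rows 1 t(cm) [ 0.128  3.094 20.162] a(deg) [-0.07  0.11 -0.15] | total d cm [ 0.13  3.09 20.16] turn [-0.1  0.1 -0.2]
set
rows 1 t(cm) [ 0.136  4.003 22.947] a(deg) [-0.07  0.11 -0.15] | total d cm [ 0.14  4.   22.95] turn [-0.1  0.1 -0.2]
[624.2396285   82.02508838 243.57207012] 45.90001033025298 [ 0.51323448  0.38657348 -3.91037378]
0.54 [[440.   7.  14.]
 [635. 110. 270.]
 [657. 143. 282.]] [-97.74083199 -60.70553877 102.85684362]
```

View pics/s3.png

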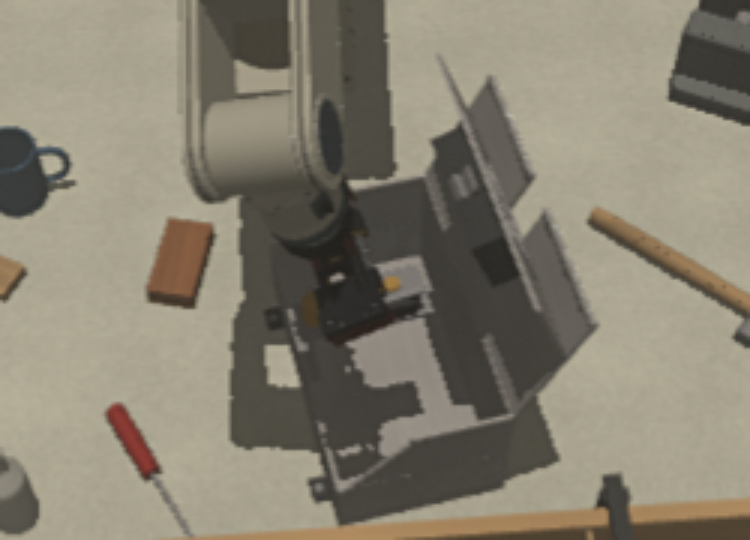

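```bash
python3 -m inch '[{"tx":0.1,"ty":0.25,"tz":3.4,"ax":0,"ay":0,"az":-0.1,"jaw":0.3},{"tx":0,"ty":0.25,"tz":3.4,"ax":0,"ay":0,"az":0,"jaw":0.3},{"tx":0,"ty":0.25,"tz":3.4,"ax":0,"ay":0,"az":0,"jaw":0.3},{"tx":0,"ty":0.25,"tz":3.4,"ax":0,"ay":0,"az":0,"jaw":0.3},{"tx":0,"ty":0.7,"tz":2.1,"ax":0,"ay":0,"az":0,"jaw":0.3},{"tx":0,"ty":0.7,"tz":2.1,"ax":0,"ay":0,"az":0,"jaw":0.3},{"tx":0,"ty":0.7,"tz":2.1,"ax":0,"ay":0,"az":0,"jaw":0.3},{"tx":0,"ty":0,"tz":0,"ax":0,"ay":0,"az":0,"jaw":0.3},{"tx":0,"ty":0,"tz":0,"ax":0,"ay":0,"az":0,"jaw":0.3}]'; python3 pl.py
```

```text
t: 16.85
ee_pos: [619.9, 113.1, 44.5]
orientation: [-2.816, -0.248, 0.041]
ft_force: [-0.3, -0.5, -5.2]
width: 45.9
over
rows 1 t(cm) [ -0.059  -3.178 -19.452] a(deg) [-0.1   0.08  0.09] | total d cm [ -0.06  -3.18 -19.45] turn [-0.1  0.1  0.1]
mid
rows 1 t(cm) [-0.038 -2.202 -6.168] a(deg) [-0.1   0.08  0.09] | total d cm [-0.04 -2.2  -6.17] turn [-0.1  0.1  0.1]
low
rows 1 t(cm) [-0.032 -0.099  0.267] a(deg) [-0.1   0.08  0.09] | total d cm [-0.03 -0.1   0.27] turn [-0.1  0.1  0.1]
set
rows 1 t(cm) [-0.029  0.811  3.052] a(deg) [-0.1   0.08  0.09] | total d cm [-0.03  0.81  3.05] turn [-0.1  0.1  0.1]
[619.92747202 113.11223809  44.53193756] 45.90741754960212 [-0.25980032 -0.4591969  -5.18249525]
```

```bash
python3 -m inch '[{"tx":0,"ty":0.3,"tz":0.95,"ax":0,"ay":0,"az":0,"jaw":0.3},{"tx":0,"ty":0.3,"tz":0.95,"ax":0,"ay":0,"az":0,"jaw":0.3},{"tx":0,"ty":0.2,"tz":0.6,"ax":0,"ay":0,"az":0,"jaw":0.3},{"tx":0,"ty":0.05,"tz":0.15,"ax":0,"ay":0,"az":0,"jaw":0.3},{"tx":0,"ty":0,"tz":0,"ax":0,"ay":0,"az":0,"jaw":0.3},{"tx":0,"ty":0,"tz":0,"ax":0,"ay":0,"az":0,"jaw":0.3}]'
```

```text
t: 17.6
ee_pos: [619.6, 113.4, 16.5]
orientation: [-2.816, -0.248, 0.041]
ft_force: [0.4, -0.2, -4.7]
width: 45.6
```

```bash
python3 -m inch '[{"tx":0,"ty":0.05,"tz":0.15,"ax":0,"ay":0,"az":0,"jaw":0.3},{"tx":0,"ty":0.05,"tz":0.15,"ax":0,"ay":0,"az":0,"jaw":0.3},{"tx":0,"ty":0,"tz":0,"ax":0,"ay":0,"az":0,"jaw":0.3}]';python3 -m inch '[{"tx":0,"ty":0.03,"tz":0.1,"ax":0,"ay":0,"az":0,"jaw":0.3},{"tx":0,"ty":0,"tz":0,"ax":0,"ay":0,"az":0,"jaw":0.3}]'
```

```text
t: 17.98
ee_pos: [619.2, 113.3, 13.0]
orientation: [-2.816, -0.248, 0.042]
ft_force: [-0.1, -0.5, -4.4]
width: 45.8
t: 18.23
ee_pos: [619.4, 113.3, 12.4]
orientation: [-2.816, -0.248, 0.042]
ft_force: [-1.1, -1.2, -0.0]
width: 45.7
```

```bash
python3 -m inch '[{"tx":0,"ty":0.02,"tz":0.05,"ax":0,"ay":0,"az":0,"jaw":0.3},{"tx":0,"ty":0,"tz":0,"ax":0,"ay":0,"az":0,"jaw":0.65},{"tx":0,"ty":0,"tz":0,"ax":0,"ay":0,"az":0,"jaw":0.8},{"tx":0,"ty":0,"tz":0,"ax":0,"ay":0,"az":0,"jaw":0.8},{"tx":0,"ty":0,"tz":-1,"ax":0,"ay":0,"az":0,"jaw":0.8},{"tx":0,"ty":0,"tz":-3,"ax":0,"ay":0,"az":0,"jaw":0.8},{"tx":0,"ty":0,"tz":-5,"ax":0,"ay":0,"az":0,"jaw":0.8},{"tx":0,"ty":0,"tz":-5,"ax":0,"ay":0,"az":0,"jaw":0.8},{"tx":0,"ty":0,"tz":-5,"ax":0,"ay":0,"az":0,"jaw":0.8},{"tx":0,"ty":0,"tz":-5,"ax":0,"ay":0,"az":0,"jaw":0.8}]'
python3 w.py w4
python3 - <<'E'
from h import *
W=np.load('w.npz')['W']; m=masks_of('wrist','plane_center')
for x in m[:1]:
    q=W[x['pixels']]; q=q[~np.isnan(q[:,0])]; c=w2c(q); print(x['score'],np.percentile(c,[2,50,98],axis=0).round(),c[:,2].max()+167)
    k=c[:,2]>-155; print(cv2.minAreaRect(c[k][:,:2].astype(np.float32)))
print(pose()[0])
E
```

```text
t: 19.48
ee_pos: [632.6, 39.3, 242.0]
orientation: [-2.816, -0.248, 0.041]
ft_force: [0.6, -0.3, -0.4]
width: 70.2
0.85 [[-165.  -68. -156.]
 [-101.  -46. -130.]
 [ -39.  -25. -120.]] 48.775507120193225
((-99.47229766845703, -46.24907684326172), (44.83711242675781, 136.882568359375), 89.83454132080078)
[636.12875817  38.22161635 246.32033055]
```

View pics/w4.png

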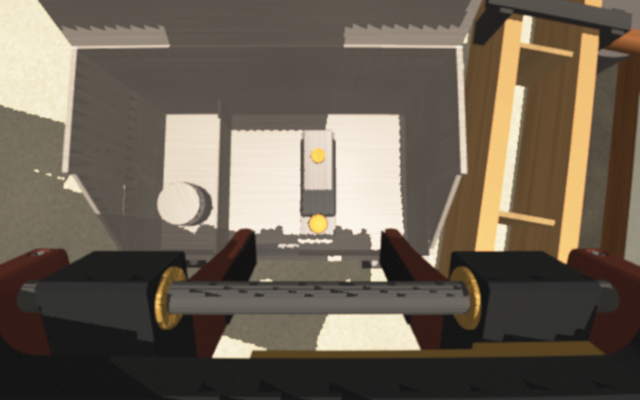

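Run:
```python
from h import *
p,r=pose(); c=w2c(p); print(c)
Rv=tr2(9.95,0); A=c2w([c[0]+0,40,260]); B=c2w([115,52,260]); D=c2w([115,52,120])
step(A,Rv,n=4); step(B,Rv,A,Rv,n=5); step(D,Rv,B,Rv,n=4)
```

```text
[-168.82377542  -49.80706906   79.32033055]
rows 4 t(cm) [-2.221 -0.884 -4.46 ] a(deg) [-4.48 -0.12  0.03] | total d cm [ -8.82  -5.59 -17.26] turn [-17.9  -0.5   0.1]
rows 5 t(cm) [-0.24  -5.676  0.   ] a(deg) [0. 0. 0.] | total d cm [ -1.2  -28.38   0.  ] turn [0. 0. 0.]
rows 4 t(cm) [0.  0.  3.5] a(deg) [0. 0. 0.] | total d cm [ 0.  0. 14.] turn [0. 0. 0.]
```

```bash
python3 -m inch '[{"tx":-2.2,"ty":-0.9,"tz":-4.5,"ax":-4.5,"ay":-0.1,"az":0,"jaw":0},{"tx":-2.2,"ty":-0.9,"tz":-4.5,"ax":-4.5,"ay":-0.1,"az":0,"jaw":0},{"tx":-2.2,"ty":-0.9,"tz":-4.5,"ax":-4.5,"ay":-0.1,"az":0,"jaw":0},{"tx":-2.2,"ty":-0.9,"tz":-4.5,"ax":-4.5,"ay":-0.1,"az":0,"jaw":0},{"tx":-0.2,"ty":0,"tz":0,"ax":0,"ay":0,"az":0,"jaw":0},{"tx":-0.2,"ty":-5.6,"tz":0,"ax":0,"ay":0,"az":0,"jaw":0},{"tx":-0.2,"ty":-5.6,"tz":0,"ax":0,"ay":0,"az":0,"jaw":0},{"tx":-0.2,"ty":-5.6,"tz":0,"ax":0,"ay":0,"az":0,"jaw":0},{"tx":-0.2,"ty":-5.6,"tz":0,"ax":0,"ay":0,"az":0,"jaw":0},{"tx":-0.2,"ty":-5.8,"tz":0,"ax":0,"ay":0,"az":0,"jaw":0},{"tx":0,"ty":0,"tz":0,"ax":0,"ay":0,"az":0,"jaw":0}]'
cat > q.py <<'E'
from h import *
p,r=pose(); o=get_obs(); print('tcp chest',w2c(p).round(1),'tilt z',w2c(H+r.as_matrix()[:,2]).round(3),'F chest',(np.array(o['ft_force'])@CF()).round(1),'w',round(o['width'],1),np.round(o['qpos'],2))
E
python3 q.py
```

```text
t: 20.95
ee_pos: [484.1, 302.8, 421.4]
orientation: [-3.128, -0.285, 0.018]
ft_force: [1.5, -0.6, 0.7]
width: 0.8
tcp chest [118.1  54.2 254.4] tilt z [ 0.002  0.012 -1.   ] F chest [-0.9 -1.4  0.7] w 0.8 [0.54 0.18 1.51 0.01 1.46 0.35]
```

```bash
python3 -m inch '[{"tx":0,"ty":0,"tz":3.4,"ax":0,"ay":0,"az":0,"jaw":0},{"tx":0,"ty":0,"tz":3.4,"ax":0,"ay":0,"az":0,"jaw":0},{"tx":0,"ty":0,"tz":3.4,"ax":0,"ay":0,"az":0,"jaw":0},{"tx":0,"ty":0.5,"tz":3.2,"ax":0,"ay":0,"az":0,"jaw":0},{"tx":0,"ty":1.2,"tz":0,"ax":0,"ay":0,"az":0,"jaw":0},{"tx":0,"ty":0.8,"tz":0,"ax":0,"ay":0,"az":0,"jaw":0}]'; python3 q.py
python3 - <<'E'
import numpy as np
def w(d):
    t=np.deg2rad(d); c,s=np.cos(t),np.sin(t)
    P=lambda r:(-r*c+5*s, r*s+5*c)
    b=P(167.5); k=P(150)
    f=np.clip((d-75)/20,0,1)
    return np.array([ (b[0]*f+k[0]*(1-f))+10, (b[1]-27)*f+k[1]*(1-f)])
last=None
for d in list(range(115,-1,-5)):
    q=w(d); print(d,q.round(), '' if last is None else 'ty %.2f tz %.2f'%tuple((last-q)/10)); last=q
E
```

```text
t: 21.7
ee_pos: [489.4, 274.2, 290.1]
orientation: [-3.128, -0.276, 0.013]
ft_force: [0.7, -0.3, -0.6]
width: 1.0
tcp chest [ 88.9  53.9 123.1] tilt z [ 0.002  0.008 -1.   ] F chest [-0.4 -0.7 -0.6] w 1.0 [0.49 0.26 1.7  0.   1.19 0.31]
115 [ 85. 123.] 
110 [ 72. 129.] ty 1.33 tz -0.60
105 [ 58. 133.] ty 1.38 tz -0.48
100 [ 44. 137.] ty 1.42 tz -0.36
95 [ 30. 139.] ty 1.44 tz -0.23
90 [ 15. 143.] ty 1.46 tz -0.34
85 [  1. 145.] ty 1.39 tz -0.22
80 [-12. 146.] ty 1.30 tz -0.11
75 [-24. 146.] ty 1.21 tz -0.00
70 [-37. 143.] ty 1.26 tz 0.35
65 [-49. 138.] ty 1.23 tz 0.46
60 [-61. 132.] ty 1.18 tz 0.57
55 [-72. 126.] ty 1.13 tz 0.67
50 [-83. 118.] ty 1.06 tz 0.76
45 [-93. 110.] ty 0.99 tz 0.85
40 [-102.  100.] ty 0.92 tz 0.94
35 [-110.   90.] ty 0.83 tz 1.01
30 [-117.   79.] ty 0.74 tz 1.08
25 [-124.   68.] ty 0.64 tz 1.14
20 [-129.   56.] ty 0.54 tz 1.19
15 [-134.   44.] ty 0.44 tz 1.23
10 [-137.   31.] ty 0.33 tz 1.27
5 [-139.   18.] ty 0.21 tz 1.29
0 [-140.    5.] ty 0.10 tz 1.31
```

```bash
python3 -m inch '[{"tx":0,"ty":0.4,"tz":0,"ax":0,"ay":0,"az":0,"jaw":0},{"tx":0,"ty":0.66,"tz":-0.3,"ax":0,"ay":0,"az":0,"jaw":0},{"tx":0,"ty":0.66,"tz":-0.3,"ax":0,"ay":0,"az":0,"jaw":0},{"tx":0,"ty":0.69,"tz":-0.24,"ax":0,"ay":0,"az":0,"jaw":0},{"tx":0,"ty":0.69,"tz":-0.24,"ax":0,"ay":0,"az":0,"jaw":0},{"tx":0,"ty":0.71,"tz":-0.18,"ax":0,"ay":0,"az":0,"jaw":0},{"tx":0,"ty":0.71,"tz":-0.18,"ax":0,"ay":0,"az":0,"jaw":0},{"tx":0,"ty":0.72,"tz":-0.12,"ax":0,"ay":0,"az":0,"jaw":0},{"tx":0,"ty":0.72,"tz":-0.12,"ax":0,"ay":0,"az":0,"jaw":0}]'; python3 q.py; python3 lid.py
```

```text
t: 22.82
ee_pos: [499.5, 217.9, 307.2]
orientation: [-3.125, -0.277, 0.011]
ft_force: [-0.8, 5.3, -3.0]
width: 0.4
tcp chest [ 31.8  53.7 140.2] tilt z [ 0.005  0.007 -1.   ] F chest [ 5.4 -0.1 -3. ] w 0.4 [0.39 0.22 1.72 0.01 1.21 0.21]
scene 625 lid deg [81.8 86.8 93.7 95.9 97.3]
top 490 lid deg [81.8 84.7 88.8 94.  95.3]
[-0.6694098   5.76894516 -0.42194066] 0.3474846191367673
```

Working as planned (5 N, lid about 95°). Continue.

```bash
python3 -m inch '[{"tx":0,"ty":0.73,"tz":-0.17,"ax":0,"ay":0,"az":0,"jaw":0},{"tx":0,"ty":0.73,"tz":-0.17,"ax":0,"ay":0,"az":0,"jaw":0},{"tx":0,"ty":0.7,"tz":-0.11,"ax":0,"ay":0,"az":0,"jaw":0},{"tx":0,"ty":0.7,"tz":-0.11,"ax":0,"ay":0,"az":0,"jaw":0},{"tx":0,"ty":0.65,"tz":-0.05,"ax":0,"ay":0,"az":0,"jaw":0},{"tx":0,"ty":0.65,"tz":-0.05,"ax":0,"ay":0,"az":0,"jaw":0},{"tx":0,"ty":0.6,"tz":0,"ax":0,"ay":0,"az":0,"jaw":0},{"tx":0,"ty":0.6,"tz":0,"ax":0,"ay":0,"az":0,"jaw":0},{"tx":0,"ty":0.63,"tz":0.18,"ax":0,"ay":0,"az":0,"jaw":0},{"tx":0,"ty":0.63,"tz":0.18,"ax":0,"ay":0,"az":0,"jaw":0},{"tx":0,"ty":0.61,"tz":0.23,"ax":0,"ay":0,"az":0,"jaw":0},{"tx":0,"ty":0.61,"tz":0.23,"ax":0,"ay":0,"az":0,"jaw":0}]'; python3 q.py; python3 lid.py
```

```text
t: 24.42
ee_pos: [513.2, 139.2, 304.5]
orientation: [-3.128, -0.277, 0.013]
ft_force: [-2.5, 3.6, 1.5]
width: 0.8
tcp chest [-48.2  53.8 137.5] tilt z [ 0.002  0.008 -1.   ] F chest [4.  1.8 1.5] w 0.8 [0.24 0.2  1.75 0.   1.2  0.06]
scene 647 lid deg [50.7 53.9 57.  67.5 73.6]
top 826 lid deg [51.3 54.6 66.5 68.1 71.8]
[-0.2535452   0.78462912  0.5312685 ] 0.6118514793749091
```

```bash
python3 -m inch '[{"tx":0,"ty":0.59,"tz":0.29,"ax":0,"ay":0,"az":0,"jaw":0},{"tx":0,"ty":0.59,"tz":0.29,"ax":0,"ay":0,"az":0,"jaw":0},{"tx":0,"ty":0.57,"tz":0.34,"ax":0,"ay":0,"az":0,"jaw":0},{"tx":0,"ty":0.57,"tz":0.34,"ax":0,"ay":0,"az":0,"jaw":0},{"tx":0,"ty":0.53,"tz":0.38,"ax":0,"ay":0,"az":0,"jaw":0},{"tx":0,"ty":0.53,"tz":0.38,"ax":0,"ay":0,"az":0,"jaw":0},{"tx":0,"ty":0.5,"tz":0.43,"ax":0,"ay":0,"az":0,"jaw":0},{"tx":0,"ty":0.5,"tz":0.43,"ax":0,"ay":0,"az":0,"jaw":0},{"tx":0,"ty":0.46,"tz":0.47,"ax":0,"ay":0,"az":0,"jaw":0},{"tx":0,"ty":0.46,"tz":0.47,"ax":0,"ay":0,"az":0,"jaw":0},{"tx":0,"ty":0.42,"tz":0.5,"ax":0,"ay":0,"az":0,"jaw":0},{"tx":0,"ty":0.42,"tz":0.5,"ax":0,"ay":0,"az":0,"jaw":0}]'; python3 q.py; python3 lid.py
```

```text
t: 26.02
ee_pos: [523.5, 79.0, 255.6]
orientation: [-3.128, -0.277, 0.014]
ft_force: [0.0, 1.9, 0.3]
width: 0.3
tcp chest [-109.2   54.1   88.6] tilt z [ 0.002  0.009 -1.   ] F chest [ 1.8 -0.4  0.3] w 0.3 [ 0.13  0.25  1.8   0.    1.1  -0.05]
scene 891 lid deg [21.5 36.1 37.6 40.8 47.3]
top 1272 lid deg [34.4 35.6 36.7 38.5 42.9]
[-0.35834254 -0.36037946 -0.35881642] 0.43158057050865
```

```bash
python3 -m inch '[{"tx":0,"ty":0.37,"tz":0.54,"ax":0,"ay":0,"az":0,"jaw":0},{"tx":0,"ty":0.37,"tz":0.54,"ax":0,"ay":0,"az":0,"jaw":0},{"tx":0,"ty":0.32,"tz":0.57,"ax":0,"ay":0,"az":0,"jaw":0},{"tx":0,"ty":0.32,"tz":0.57,"ax":0,"ay":0,"az":0,"jaw":0},{"tx":0,"ty":0.3,"tz":0.6,"ax":0,"ay":0,"az":0,"jaw":0},{"tx":0,"ty":0.3,"tz":0.6,"ax":0,"ay":0,"az":0,"jaw":0},{"tx":0,"ty":0.3,"tz":0.62,"ax":0,"ay":0,"az":0,"jaw":0},{"tx":0,"ty":0.3,"tz":0.62,"ax":0,"ay":0,"az":0,"jaw":0},{"tx":0,"ty":0.25,"tz":0.63,"ax":0,"ay":0,"az":0,"jaw":0},{"tx":0,"ty":0.25,"tz":0.63,"ax":0,"ay":0,"az":0,"jaw":0},{"tx":0,"ty":0.2,"tz":0.6,"ax":0,"ay":0,"az":0,"jaw":0},{"tx":0,"ty":0,"tz":0,"ax":0,"ay":0,"az":0,"jaw":0}]'; python3 q.py; python3 lid.py
```

```text
t: 27.62
ee_pos: [528.3, 46.6, 190.2]
orientation: [-3.129, -0.277, 0.015]
ft_force: [-0.4, -0.4, -0.3]
width: 0.3
tcp chest [-141.9   54.9   23.2] tilt z [ 0.002  0.01  -1.   ] F chest [-0.3  0.5 -0.3] w 0.3 [ 0.07  0.33  1.86  0.    0.96 -0.11]
scene 1195 lid deg [ 7.1  9.  10.7 13.6 19.6]
top 1415 lid deg [ 6.7  8.2  9.7 12.5 18.9]
[0.02254707 0.9564324  0.60018187] 0.6523199109796833
```

```bash
python3 -m inch '[{"tx":0,"ty":0,"tz":0.4,"ax":0,"ay":0,"az":0,"jaw":0},{"tx":0,"ty":0,"tz":0.4,"ax":0,"ay":0,"az":0,"jaw":0},{"tx":0,"ty":0,"tz":0.3,"ax":0,"ay":0,"az":0,"jaw":0},{"tx":0,"ty":0,"tz":0.2,"ax":0,"ay":0,"az":0,"jaw":0}]'; python3 -m inch '[{"tx":0,"ty":0,"tz":0.2,"ax":0,"ay":0,"az":0,"jaw":0},{"tx":0,"ty":0,"tz":0.2,"ax":0,"ay":0,"az":0,"jaw":0}]';python3 q.py
```

```text
t: 28.22
ee_pos: [529.3, 46.0, 179.7]
orientation: [3.128, 0.278, -0.011]
ft_force: [-4.4, -6.2, 18.5]
width: 0.6
t: 28.48
ee_pos: [529.1, 46.8, 174.6]
orientation: [-3.129, -0.277, 0.011]
ft_force: [-0.2, -0.1, -0.5]
width: 0.4
tcp chest [-141.9   54.2    7.6] tilt z [ 0.001  0.007 -1.   ] F chest [-0.1  0.2 -0.5] w 0.4 [ 0.07  0.35  1.87  0.    0.92 -0.11]
```

```bash
python3 -m inch '[{"tx":0,"ty":0,"tz":0.2,"ax":0,"ay":0,"az":0,"jaw":0},{"tx":0,"ty":0,"tz":0.15,"ax":0,"ay":0,"az":0,"jaw":0},{"tx":0,"ty":0,"tz":0,"ax":0,"ay":0,"az":0,"jaw":0}]';python3 q.py; python3 -m inch '[{"tx":0,"ty":0,"tz":0.1,"ax":0,"ay":0,"az":0,"jaw":0},{"tx":0,"ty":0,"tz":0,"ax":0,"ay":0,"az":0,"jaw":0}]'
```

```text
t: 28.85
ee_pos: [528.6, 47.0, 171.8]
orientation: [-3.129, -0.278, 0.013]
ft_force: [-6.3, -1.2, 19.4]
width: 0.8
tcp chest [-141.6   54.6    4.8] tilt z [ 0.001  0.008 -1.   ] F chest [-0.1  6.4 19.4] w 0.8 [ 0.07  0.36  1.87  0.    0.92 -0.11]
t: 29.1
ee_pos: [528.6, 47.0, 171.6]
orientation: [-3.129, -0.278, 0.013]
ft_force: [-8.3, -1.1, 26.0]
width: 0.7
```

Rigid at 172: shut. Back off and verify.

```bash
python3 -m inch '[{"tx":0,"ty":0,"tz":-1,"ax":0,"ay":0,"az":0,"jaw":0},{"tx":0,"ty":0,"tz":-4,"ax":0,"ay":0,"az":0,"jaw":0},{"tx":0,"ty":0,"tz":-5,"ax":0,"ay":0,"az":0,"jaw":0},{"tx":0,"ty":5,"tz":-5,"ax":0,"ay":0,"az":0,"jaw":0},{"tx":0,"ty":5,"tz":0,"ax":0,"ay":0,"az":0,"jaw":0},{"tx":0,"ty":5,"tz":0,"ax":0,"ay":0,"az":0,"jaw":0},{"tx":0,"ty":5,"tz":0,"ax":0,"ay":0,"az":0,"jaw":0},{"tx":0,"ty":3,"tz":0,"ax":0,"ay":0,"az":0,"jaw":0},{"tx":0,"ty":0,"tz":0,"ax":0,"ay":0,"az":0,"jaw":0},{"tx":0,"ty":0,"tz":0,"ax":0,"ay":0,"az":0,"jaw":0}]'
python3 - <<'E'
from h import *
im,d=viewer.get_image('scene'); save(cv2.resize(im[90:330,100:500],(800,480)),'pics/end.png')
for n in('scene','top'):
    im,d=viewer.get_image(n); W=cloud(n,d); C=w2c(W)
    k=(np.abs(np.abs(C[...,1])-100)<50)&(C[...,0]>-160)&(C[...,0]<-20)&(np.abs(C[...,2])<40); q=C[k]; s=np.polyfit(q[:,0],q[:,2],1); print(n,k.sum(),'lid deg',-np.rad2deg(np.arctan(s[0])),np.median(q[:,2]))
    for th in ['sanding_block','screwdriver','glue','offcut','mallet','mug']:
        m=masks_of(n,th)
        if m: print(th,np.round(m[0]['score'],2),np.round(m[0]['location']))
E
```

```text
t: 30.35
ee_pos: [568.9, -173.1, 312.6]
orientation: [-3.128, -0.277, 0.015]
ft_force: [0.5, -0.5, 0.4]
width: 0.5
scene 2124 lid deg -0.4150636426846368 5.659695392163073
sanding_block 0.69 [278. 208.]
screwdriver 0.53 [263. 268.]
glue 0.92 [221. 283.]
offcut 0.94 [212. 205.]
mallet 0.6 [449. 209.]
mug 0.62 [224. 178.]
top 3548 lid deg -0.1783857086960495 4.57851632552692
sanding_block 0.68 [373. 230.]
screwdriver 0.66 [388. 144.]
offcut 0.68 [467. 250.]
mallet 0.61 [167. 210.]
mug 0.77 [456. 287.]
```

View pics/end.png

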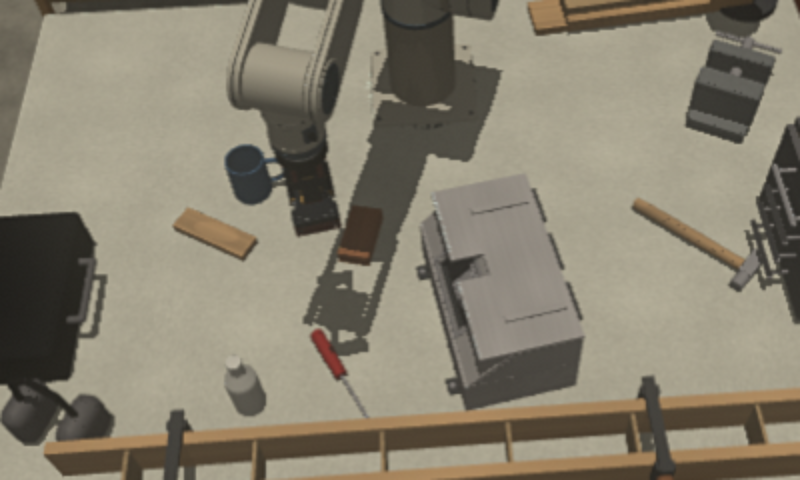

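```bash
python3 -c "
from h import *
print(ctrl.close_job())"
```

```text
the job is handed in; nothing more can be done
None
```

The block plane is in the larger compartment, and the lid is shut. The job was handed in at about 31 s on the robot's clock, and no verdict was reported.

- **Opening:** I pinched the paddle, pulled it while lifting the lid to about 50° and let go. The lid then rose by itself to its stop, measured at about 115°.
- **Plane:** It sits about 5 mm forward of the compartment's centre along x and on centre along y. The floor took its weight before I opened the jaws. The wrist picture showed it lying flat, clear of the divider and the tin.
- **Shutting:** I pushed the lid over from behind and pressed near the brim. The force reached about 18 N, then dropped to zero as the lid snapped down. It then held firm under about 26 N.
- **Last checks:** After I backed off, the lid measured −0.4° and −0.2° in the two cameras, with its top at about 172 mm. I judged the latch from the snap and the level lid, and did not tug on it.
- **Other things on the bench:** All six were still in place in the last picture. The finder put the sanding block up to about 11 pixels from its first position in the top view, which I put down to the arm partly hiding it. It did not report the glue bottle in the last top view, but did find it in the scene view. I did not look at the tin again after the lid was shut.

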